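# Lock a specimen grip's ring with a pin spanner

### The arm

A 6-joint arm with a two-finger parallel gripper is mounted at the origin on the work surface; the furniture and walls round the work are solid. World frame = base frame: x ahead of the robot, y to its left, z up, the work surface at z = 0. Lengths are in m, angles in degrees, forces in N, time in s.
With the tool pointing down it reaches from about 0.3 to 0.75 m from the base axis. Payload 8.5 kg.
Tool frame: the origin (TCP) lies midway between the tips of the shut fingers; the grasp point (between the pads) lies 19 mm behind it (env.grip_depth is the distance from the TCP to the grasp point, in m); x points along the fingers, y is the direction in which the jaws open and shut, and the axes are right-handed (so a half turn about x gives the same grasp; the last joint's range is limited). The gripper opens to 85 mm and grips with 20 to 120 N. Pads are 22 mm wide; open, the fingers measure 114 mm over their backs; the gripper's body (76 mm by 85 mm) begins 54 mm behind the grasp point. The pads swing forward as they close: fully open they stand 13 mm farther back than shut.
Start: joints at [57.622, 21.807, 74.336, -0, 83.858, -12.336], TCP at [0.188, 0.517, 0.231] pointing down, gripper open.
Joint ranges: [-178.18, 178.18], [-50.72, 133.34], [12.68, 142.11], [-81.47, 261.47], [9.98, 163.14], [-165.26, 165.26]. Speed limits (degrees/s): [136.94, 136.94, 180, 180, 180, 180].

### API

Orientations are given as a 3x3 rotation matrix whose columns are the frame's x, y, z axes.
In Python, from rig import env gives the robot as it stands.
- The arm moves only by the tool play_rows, never from a script. Its arguments are lists of equal length, an entry for each row: "travel": the shift along the world's x, y, z in cm, a list of three; "rotation": the turn, a rotation vector about the world's x, y, z in rad, a list of three; "claw": the finger opening in cm, from 0 to 8.54. A call has 1 to 12 rows; each row shifts and turns the pose as measured when the row begins; what a row does not reach is not made up. A row lasts 1/12 s, in which the tool goes at most 41.7 mm and 7.16 degrees, less where a joint would pass 70% of its speed; a pose out of reach is approached as far as the arm can. A call is refused whole if a number of a shift passes 4.17 or a number of a turn 0.125, either way. A call with a gripper value outside its range is refused whole. The fingers move at their own pace and stop on an object; "squeeze" is the grip in N (left out, the last holds). Time passes only in rows, so rows that do not move let the fingers close. It gives the time, the measured TCP pose, the force and the opening at its end, in the units of the state.
- env.observe(): the state, without advancing time (a new reading comes with each control period).
- env.get_image(name): name is "side" or "top"; returns the picture (384x512x3 uint8, red, green, blue); there is no depth.
- env.camera_info(name): a dict with "vertical_fov" (degrees; the focal length in pixels is half the picture's height over the tangent of half this angle, whatever the lens; pixels are square), "cx", "cy" (the principal point, pixels), "eye" and "rotation" of the camera in the world. Camera axes: x right, y down, z forward; pixel columns grow to the right and rows downward; lengths in m; the calibration is good to about 2 mm. A picture is of the moment at which its call begins. camera_info takes no time and is no camera call.
- env.close_job(): hands the job in, once; it reports no verdict.
The state is a dict: "time_s": time; "q": joint angles; "qvel": joint speeds; "joint_efforts": joint torques, N m; "position": TCP position; "tool_rot": TCP orientation; "ft_force": force on the tool from outside, world axes, zero at the start; "wrist_torque": the same for the moment, N m; "grip_width": finger opening in m.
Only numpy, scipy, OpenCV 4.12 (cv2) and the standard library are available. Lean on these libraries where they do the work, as an engineer would, in place of code of your own. Each camera call takes 0.05 s, during which the arm holds its last target.

### The job

Take the T-handled pin spanner from its two-rail rest, put both of its prongs into the two holes of the specimen grip's lock ring before turning the ring, and then use the spanner to turn the ring clockwise (seen from above) until its lug is right up against the stop. Then lift the spanner out and stand it back upright on its rest, prongs down in the slot, as you found it; leave the ring tight and don't disturb the things standing round about.

Things in the scene. Friction and masses are not known exactly. Their poses are not given: they have to be found in the camera images.
- spanner_grip (a point): Centre of the handle bar of the loose T-handled steel pin spanner (0.3 kg, 90 mm tall, stands upright at first). The bar, at the top, is 90 long (x) x 18 wide (y) x 20 high mm: grasp it across its 18 mm. Below it a stem 16 mm thick, 42 mm long. x along the bar, z up. The underside of the head is 66 mm, the prong tips 80 mm below this point.
- prong_a (a point): Tip (lowest point) of the spanner's prong at +x, same axes as the spanner.
- prong_b (a point): Tip of the spanner's prong at -x.
- lock_ring (a joint): Angle of the lock ring, rad: grows as the ring is turned clockwise seen from above. Runs from 0 to 1.3; at 1.3 the ring's lug meets the stop block (fully tight). Starts between 0 and 0.7. Stays where it is left; dry friction of about 0.12 N m.
- ring_center (a point): Centre of the top face of the lock ring: flat, steel, 90 mm across, 18 mm thick, 56 mm above the worktop; turns about the vertical axis through here. x axis to hole_a, y axis to the 9 mm wide lug on its edge, z up. A dark round spindle end (32 mm, flush) fills its middle. Under it the fixed grey housing (114 mm across, rim 2 mm below the ring's top) on a plate 124 x 124 mm.
- hole_a (a point): Mouth (centre, at the level of the ring's top face) of the drive hole 30 mm from the ring's centre on its +x side: round, 12 mm wide, 18 mm deep. Axes as the ring's.
- hole_b (a point): Mouth of the like drive hole on the ring's -x side, 60 mm from hole_a.
- stop_block (a point): Top of the small fixed stop block (10 x 11 mm, standing 10 mm above the housing's rim), 52 mm from the ring's axis, that the ring's lug meets at the end of its travel.
- rest_top (a point): Centre of the spanner's fixed rest, level with its rails' tops (28 mm above the worktop). Two aluminium rails 110 mm long (x), 18 wide, on a base 110 x 60 mm; between them along x a slot 14 mm wide, 20 deep, open at both ends. The spanner stands with its prongs in the slot and its head on the rails (spanner_grip 66 mm above this point). z up.
- weight_big: Bystander: brass-coloured round weight with a knob, 38 mm wide, 62 mm tall; origin at the centre of its underside. Leave it alone.
- jaw_insert: Bystander: grey grooved jaw insert block, 25 x 50 x 13 mm; origin at the centre of its underside. Leave it alone.
- bin_screws: Bystander: small yellow bin with screws, 66 x 100 x 32 mm; origin at the centre of its underside. Leave it alone.
- spanner_pin: The whole spanner; origin midway between the prong tips, axes as spanner_grip (80 mm above it). Its head is a flat bar 84 (x) x 26 (y) x 14 mm high, parallel to the handle bar; from the head's underside two round prongs, 8 mm thick, 14 mm long, tips tapered to 5 mm, point down at x = +30 and -30 mm. Both ends are alike.
There are look-alikes about, which are no part of the job. What is shaped like the spanner_pin but blue, red or turquoise is not meant.

How it is judged:
By the outcome, as a careful person would: the job done as asked, in the order asked, and still so for the second after the job is handed in, with the robot touching nothing.
It also fails if it takes over 51 s, if anything falls off the work surface, if the arm or the gripper's body presses on something with over 40 N, if the wrist force passes 120 N, or if a joint passes its speed limit or range.

## Working session

There is one attempt and no reset: what is moved stays moved. The work goes in short steps, Python scripts to look and compute and a tool call to move; the robot and the scene stay as the last step left them, time stands still between calls to the robot, and variables do not carry over. Pictures are saved under pics/ and viewed, and the job is handed in when it is done.

Besides the shell and the picture viewer there is one more tool, called after "Emit:" as name(argument=value, ...) on one line, values as JSON. play_rows: Moves the arm, as the interface text tells. Its arguments: {"type":"object","properties":{"travel":{"type":"array","items":{"type":"array","items":{"type":"number"}}},"rotation":{"type":"array","items":{"type":"array","items":{"type":"number"}}},"claw":{"type":"array","items":{"type":"number"}},"squeeze":{"type":"number"}},"required":["travel","rotation","claw"]}

```bash
ls; mkdir -p pics
python3 - <<'E'
from rig import env
import cv2
print(env.observe()['time_s'])
for n in ('side','top'):
    im=env.get_image(n); cv2.imwrite(f'pics/{n}0.png',im[:,:,::-1]); print(n,env.camera_info(n))
E
```

```text
pics
0.0
side {'vertical_fov': 51.7775209825292, 'cx': 249.9017216921094, 'cy': 189.4482990643266, 'eye': array([ 0.49767122, -1.07599288,  0.94900195]), 'rotation': array([[ 0.99892729, -0.01446718,  0.04398838],
       [-0.04417191, -0.58278477,  0.81142514],
       [ 0.01389672, -0.81249776, -0.58279865]])}
top {'vertical_fov': 45.038688688470735, 'cx': 247.3235001447602, 'cy': 194.44756810025063, 'eye': array([0.3643235 , 0.08348921, 1.64550395]), 'rotation': array([[ 0.0302827 , -0.99298396,  0.11430576],
       [-0.99943087, -0.03178116, -0.01130927],
       [ 0.01486269, -0.11389823, -0.99338124]])}
```

View pics/side0.png

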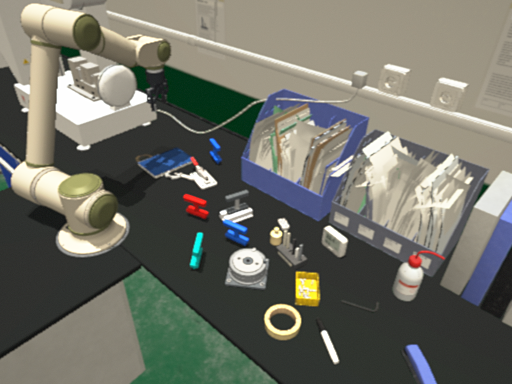

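View pics/top0.png

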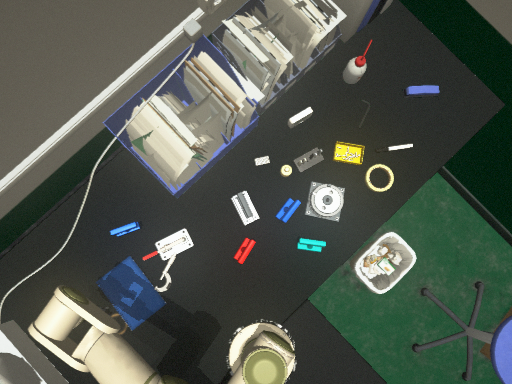

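Run:
```python
import cv2,numpy as np
s=cv2.imread('pics/side0.png');t=cv2.imread('pics/top0.png')
def c(im,x,y,w,h,k,n):
    cv2.imwrite(f'pics/{n}.png',cv2.resize(im[y:y+h,x:x+w],None,fx=k,fy=k,interpolation=cv2.INTER_CUBIC))
c(s,175,180,130,110,6,'cs1'); c(t,220,150,140,100,5.5,'ct1')
```

```text
(no output)
```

View pics/cs1.png

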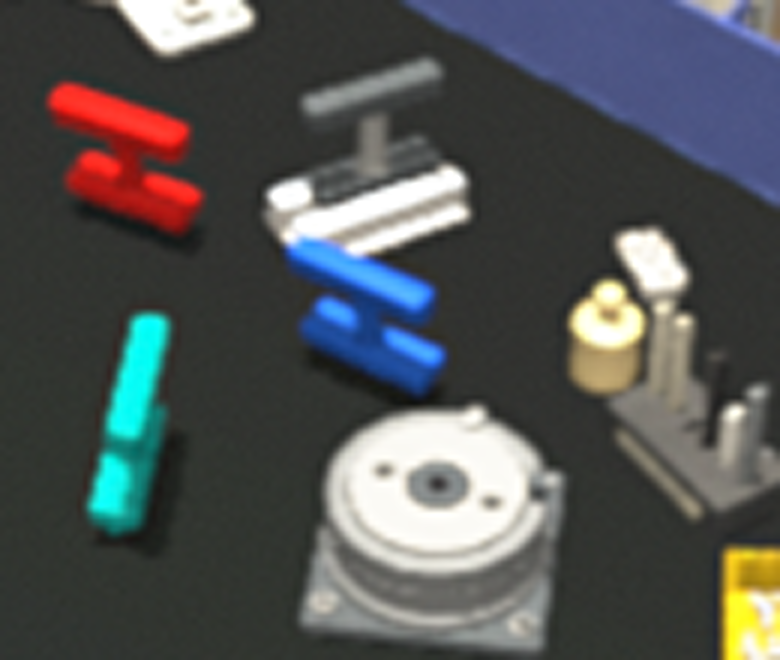

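View pics/ct1.png

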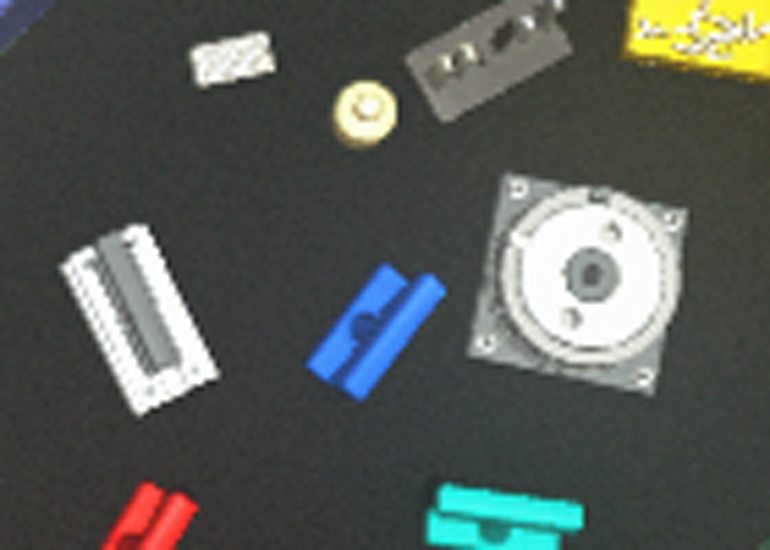

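```bash
cat > h.py <<'E'
import cv2,numpy as np
from rig import env
class Cam:
    def __init__(s,n):
        i=env.camera_info(n); s.f=192/np.tan(np.radians(i['vertical_fov']/2)); s.c=np.array([i['cx'],i['cy']]); s.e=np.array(i['eye']); s.R=np.array(i['rotation'])
    def plane(s,uv,z):
        uv=np.atleast_2d(uv).astype(float); d=np.c_[(uv-s.c)/s.f,np.ones(len(uv))]@s.R.T
        return s.e+d*((z-s.e[2])/d[:,2:3])
    def proj(s,P):
        p=(np.atleast_2d(P)-s.e)@s.R; return p[:,:2]/p[:,2:]*s.f+s.c
    def ray(s,uv):
        d=s.R@np.r_[(np.array(uv)-s.c)/s.f,1]; return d/np.linalg.norm(d)
top,side=Cam('top'),Cam('side')
def tri(ut,us):
    a,b=top.ray(ut),side.ray(us); A=np.c_[a,-b]; t=np.linalg.lstsq(A,side.e-top.e,rcond=None)[0]
    p,q=top.e+a*t[0],side.e+b*t[1]; return (p+q)/2,np.linalg.norm(p-q)
def snap(n,tag):
    im=env.get_image(n)[:,:,::-1].copy(); cv2.imwrite(f'pics/{n}{tag}.png',im); return im
def crop(im,x,y,w,h,k,n):
    cv2.imwrite(f'pics/{n}.png',cv2.resize(im[y:y+h,x:x+w],None,fx=k,fy=k,interpolation=cv2.INTER_CUBIC))
E
python3 - <<'E'
from h import *
s=cv2.imread('pics/side0.png');t=cv2.imread('pics/top0.png')
# rectify ring in both views onto z=.056 and rest onto .028, spanner bar on .104; 0.5mm/px
def rect(im,cam,cx,cy,z,half,n,k=None):
    N=int(half*2/0.0005); g=np.arange(N)*0.0005-half
    # up = +x, left=+y
    X,Y=np.meshgrid(g,g); P=np.c_[(cx-Y).ravel(),(cy-X).ravel(),np.full(N*N,z)]
    uv=cam.proj(P).astype(np.float32).reshape(N,N,2)
    o=cv2.remap(im,uv[...,0],uv[...,1],cv2.INTER_CUBIC); return o
rc=top.plane([[220+592/5.5,150+273/5.5]],.056)[0]; sc=top.plane([[220+137/5.5,150+300/5.5]],.1)[0]
print(rc,sc, side.plane([[175+437/6,180+484/6]],.056)[0])
print(side.proj(rc),side.proj(sc))
cv2.imwrite('pics/r1.png',np.hstack([rect(t,top,rc[0],rc[1],.056,.1,''),rect(s,side,rc[0],rc[1],.056,.1,'')]))
cv2.imwrite('pics/r2.png',np.hstack([rect(t,top,sc[0],sc[1],.104,.1,''),rect(s,side,sc[0],sc[1],.104,.1,'')]))
E
```

```text
[ 0.53805172 -0.21291034  0.056     ] [0.50785769 0.07295014 0.1       ] [ 0.54195898 -0.21042362  0.056     ]
[[246.60217001 261.28147321]] [[235.38753296 195.01254095]]
```

View pics/r1.png

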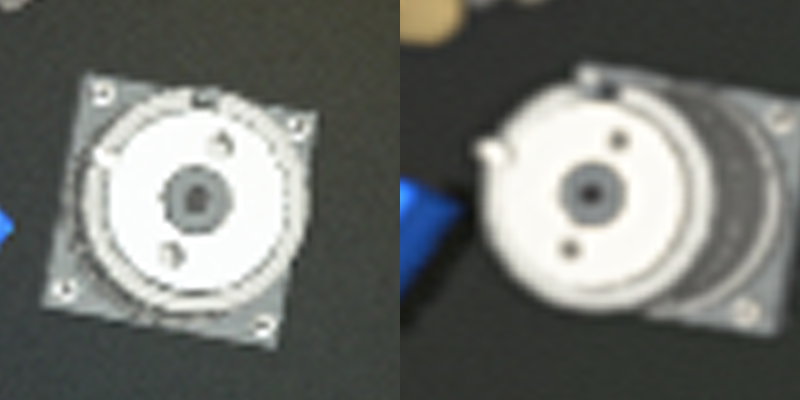

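View pics/r2.png

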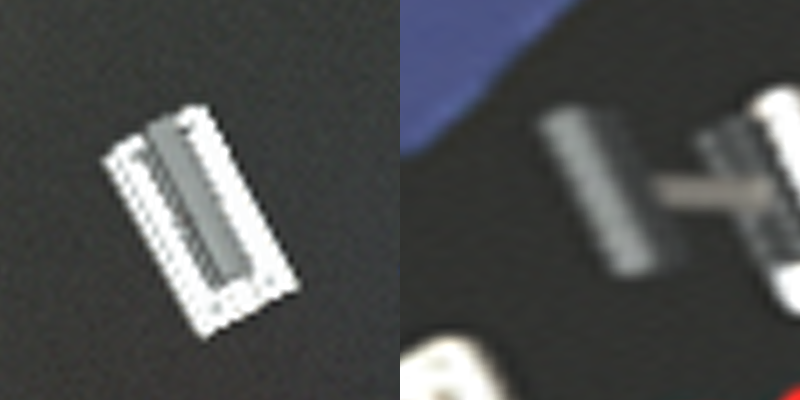

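Run:
```python
from h import *
s=cv2.imread('pics/side0.png');t=cv2.imread('pics/top0.png')
o=env.observe(); print(o['position'],np.round(o['tool_rot'],3).tolist())
def up(im,x,y,w,h,k=8): return cv2.resize(im[y:y+h,x:x+w],None,fx=k,fy=k,interpolation=cv2.INTER_CUBIC)
def back(p,x,y,k=8): return (np.asarray(p,float)+.5)/k-.5+np.array([x,y])
for n,im,cam,(x,y,w,h) in (('top',t,top,(300,175,52,50)),('side',s,side,(222,240,50,46))):
    u=up(im,x,y,w,h); g=cv2.cvtColor(u,cv2.COLOR_BGR2GRAY)
    for th in (140,170):
        m=(g<th).astype(np.uint8)
        nn,lab,st,ce=cv2.connectedComponentsWithStats(m)
        for i in range(1,nn):
            if 100<st[i,4]<8000:
                P=cam.plane([back(ce[i],x,y)],.056)[0]; print(n,th,'dark',st[i,4],np.round(back(ce[i],x,y),2),np.round(P[:2],4))
    for th in (222,236):
        m=(g>th).astype(np.uint8); cs,_=cv2.findContours(m,cv2.RETR_EXTERNAL,cv2.CHAIN_APPROX_NONE)
        c=max(cs,key=cv2.contourArea); P=cam.plane(back(c[:,0],x,y),.056)[:,:2]
        h_=cv2.convexHull(c); el=cv2.fitEllipse((P*1e4).astype(np.float32)); print(n,th,'disc',np.round(el[0],1),np.round(el[1],1))
# spanner bar
u=up(t,225,180,45,50); cv2.imwrite('pics/tb.png',cv2.resize(u,None,fx=1.4,fy=1.4)); u=up(s,215,180,45,50); cv2.imwrite('pics/sb.png',cv2.resize(u,None,fx=1.4,fy=1.4))
```

```text
[0.18835143 0.51644594 0.23078922] [[-0.001, 0.343, 0.939], [-0.001, 0.939, -0.343], [-1.0, -0.001, -0.0]]
top 140 dark 227 [327.98 185.7 ] [ 0.5867 -0.2136]
top 140 dark 176 [323.19 199.92] [ 0.5366 -0.1975]
top 140 dark 877 [327.1  199.51] [ 0.5384 -0.2111]
top 140 dark 158 [327.2  203.75] [ 0.5237 -0.2115]
top 140 dark 117 [326.76 213.05] [ 0.4914 -0.2104]
top 140 dark 217 [329.53 216.27] [ 0.4806 -0.2201]
top 170 dark 151 [331.33 191.26] [ 0.5677 -0.2254]
top 170 dark 4485 [326.96 199.62] [ 0.538  -0.2106]
top 170 dark 174 [324.12 207.  ] [ 0.5121 -0.201 ]
top 170 dark 297 [326.73 213.05] [ 0.4914 -0.2103]
top 170 dark 107 [336.05 217.91] [ 0.4757 -0.2426]
top 222 disc [ 5375.1 -2121.4] [1009.4 1039.6]
top 236 disc [ 5386.2 -2100.4] [858.6 909.1]
side 140 dark 1997 [248.1 260.4] [ 0.5428 -0.2093]
side 140 dark 111 [243.6 259.7] [ 0.529  -0.2059]
side 170 dark 3637 [247.55 260.41] [ 0.5411 -0.2093]
side 170 dark 180 [238.53 257.95] [ 0.5134 -0.1979]
side 170 dark 193 [256.44 263.26] [ 0.568  -0.2222]
side 222 disc [ 5407.4 -2056.1] [941.1 951.4]
side 236 disc [ 5407.  -2073.3] [886.  900.3]
```

View pics/tb.png

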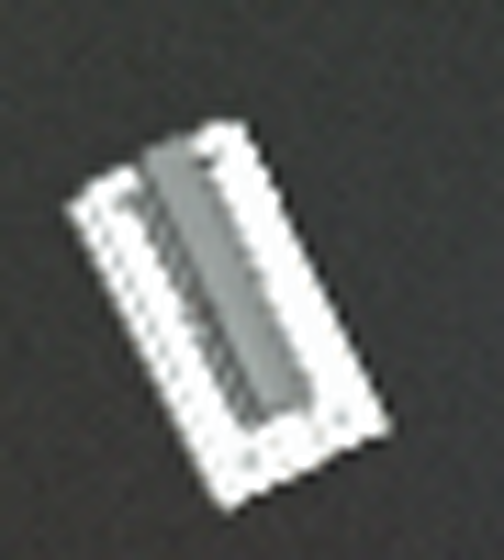

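View pics/sb.png

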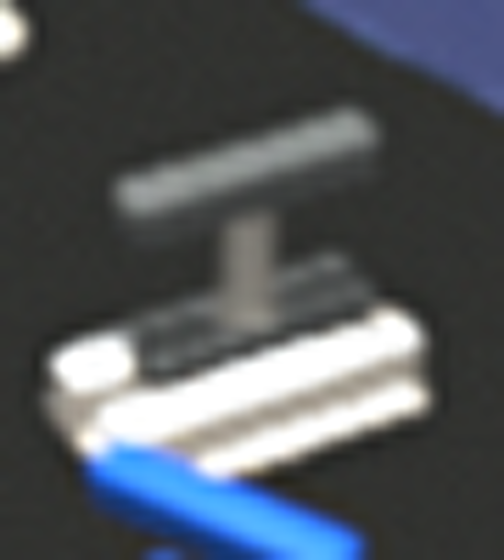

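Run:
```python
from h import *
b=lambda p,x,y:np.array(p)/11.2-.5+np.array([x,y])
T=[b(p,225,180) for p in ((170,147),(285,400),(227.5,273))]
S=[b(p,215,180) for p in ((122,193),(372,127),(247,161))]
a=top.plane(T,.104);c=side.plane(S,.104);print(a,c)
print(np.degrees(np.arctan2(*(a[0]-a[1])[[1,0]])),np.degrees(np.arctan2(*(c[1]-c[0])[[1,0]])),np.linalg.norm(a[0]-a[1]),np.linalg.norm(c[0]-c[1]))
print(tri(T[2],S[2]))
# rest: corners
R=[b(p,225,180) for p in ((68,205),(228,125+0),(392,432),(232,510))]
r=top.plane(R,.028);print(r,r.mean(0))
m=[(255+0,300)]
# blue decoy in top
t=cv2.imread('pics/top0.png');k=(t[...,0]>150)&(t[...,2]<90);k[:195]=0;k[225:]=0;k[:,:270]=0;k[:,305:]=0
ys,xs=np.nonzero(k);print(top.plane(np.c_[xs,ys][[xs.argmin(),xs.argmax(),ys.argmin(),ys.argmax()]],.08))
```

```text
[[0.5470263  0.09173866 0.104     ]
 [0.47232057 0.05508755 0.104     ]
 [0.5097252  0.07336965 0.104     ]] [[0.47203082 0.05811915 0.104     ]
 [0.55308903 0.0919992  0.104     ]
 [0.5121098  0.07433095 0.104     ]]
26.13286607968843 22.683553953531458 0.08321207739332359 0.08785380305759728
(array([0.51089451, 0.07344017, 0.10449116]), np.float64(0.0024243569165579865))
[[0.53670773 0.12351383 0.028     ]
 [0.56357546 0.07415685 0.028     ]
 [0.46869036 0.01999107 0.028     ]
 [0.44282313 0.06917786 0.028     ]] [0.50294917 0.0717099  0.028     ]
[[ 0.47749469 -0.03360266  0.08      ]
 [ 0.52434219 -0.11427891  0.08      ]
 [ 0.53683295 -0.07654135  0.08      ]
 [ 0.45473189 -0.06462753  0.08      ]]
```

Emit:
play_rows(travel=[[2.3,-3.1,0],[2.3,-3.1,0],[2.3,-3.1,0],[2.3,-3.1,0],[2.3,-3.1,0],[2.3,-3.1,0],[2.3,-3.1,0],[2.3,-3.1,0],[2.3,-3.1,0],[2.3,-3.1,0],[2.3,-3.1,0],[2.3,-3.1,0]], rotation=[[0,0,0.065],[0,0,0.065],[0,0,0.065],[0,0,0.065],[0,0,0.065],[0,0,0.065],[0,0,0.065],[0,0,0.065],[0,0,0.065],[0,0,0.065],[0,0,0.065],[0,0,0.065]], claw=[5,5,5,5,5,5,5,5,5,5,5,5], squeeze=60)

```text
time_s: 1.1
position: [0.4666, 0.1298, 0.2274]
tool_rot: [[-0.004, -0.461, 0.888], [-0.006, 0.888, 0.461], [-1.0, -0.003, -0.006]]
ft_force: [-0.2, 0.3, -0.3]
grip_width: 0.05
```

Emit:
play_rows(travel=[[1.5,-1.9,-1.2],[1.5,-1.9,-1.2],[1.4,-1.8,-1.2],[0,0,-1.2],[0,0,0]], rotation=[[0.006,-0.004,-0.02],[0,0,-0.02],[0,0,-0.01],[0,0,0],[0,0,0]], claw=[5,5,5,5,5])

```text
time_s: 1.52
position: [0.5162, 0.0631, 0.1761]
tool_rot: [[0.0, -0.409, 0.913], [-0.0, 0.913, 0.409], [-1.0, -0.0, -0.0]]
ft_force: [-0.2, 0.2, -0.5]
grip_width: 0.0495
```

Run:
```python
from h import *
o=env.observe(); print(o['position'],np.round(o['tool_rot'],4).tolist(),o['q'])
t=snap('top','1'); s=snap('side','1'); crop(t,200,150,100,100,5,'ct2'); crop(s,190,130,100,110,5,'cs2')
cv2.imwrite('pics/c2.png',np.hstack([cv2.imread('pics/ct2.png'),cv2.imread('pics/cs2.png')[:500]])[:, :800+200][:, :1000]) 
print(top.proj(o['position']),side.proj(o['position']))
```

```text
[0.51621981 0.06310827 0.17610709] [[0.0, -0.4088, 0.9126], [-0.0002, 0.9126, 0.4088], [-1.0, -0.0002, -0.0001]] [-6.08098394e+00  2.16170699e+01  8.44039721e+01 -1.42545290e-02
  7.39760045e+01 -1.20205806e+02]
[[248.30467457 199.83271691]] [[237.6706834 179.0534278]]
```

View pics/cs2.png

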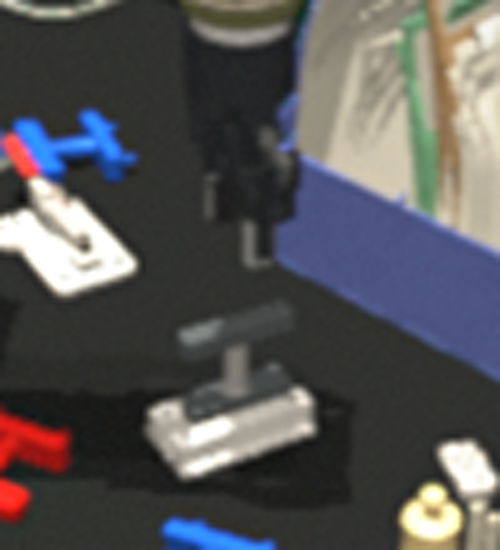

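View pics/ct2.png

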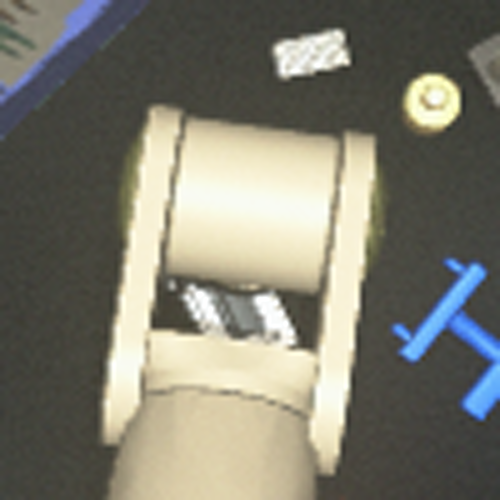

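Run:
```python
from h import *
a=cv2.imread('pics/side1.png')[170:300,180:310];b=cv2.imread('pics/top1.png')[150:250,230:360]
cv2.imwrite('pics/d.png',np.vstack([cv2.resize(a,None,fx=3.2,fy=3.2,interpolation=2)[:300],cv2.resize(b,None,fx=3.2,fy=3.2,interpolation=2)[:290]]))
```

```text
(no output)
```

View pics/d.png

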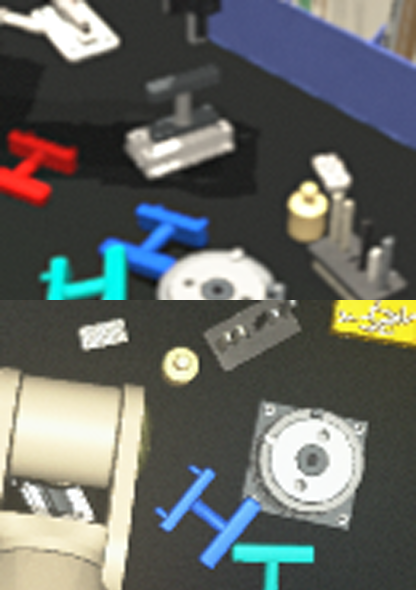

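View pics/top1.png

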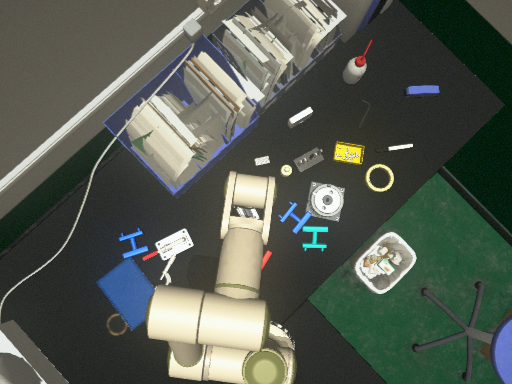

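Emit:
play_rows(travel=[[-0.5,1.1,0],[0,0,0],[0,0,0]], rotation=[[0,0,0],[0,0,0],[0,0,0]], claw=[5,5,5])

```text
time_s: 1.87
position: [0.511, 0.0776, 0.1805]
tool_rot: [[0.006, -0.412, 0.911], [-0.001, 0.911, 0.412], [-1.0, -0.003, 0.006]]
ft_force: [0.3, -0.0, -0.2]
grip_width: 0.0499
```

Run:
```python
from h import *
o=env.observe(); print(o['time_s'],o['position'])
s=snap('side','2'); crop(s,205,140,70,90,8,'cs3')
J=o['tool_rot'][:,1]
for d in (.025,-.025): 
    p=side.proj(o['position']+J*d+[0,0,.007])[0]; print(p,(p-[205,140])*8)
for p in ((.5109,.074,.104),): print((side.proj(p)[0]-[205,140])*8)
```

```text
1.8667 [0.51095727 0.07757231 0.18047353]
[233.05200069 170.55343953] [224.41600548 244.42751625]
[239.16721361 177.63863479] [273.3377089  301.10907828]
[249.75512042 431.47483679]
```

View pics/cs3.png

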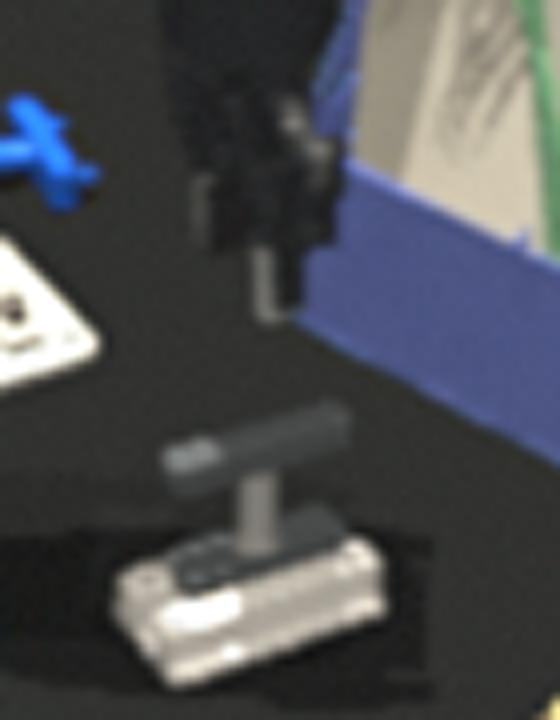

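Emit:
play_rows(travel=[[0,-0.2,-1.7],[0,-0.1,-1.7],[0,0,-1.7],[0,0,-1.5],[0,0,-1.5],[0,0,-1.0],[0,0,0],[0,0,0]], rotation=[[0.001,0.006,0],[0,0,0],[0,0,0],[0,0,0],[0,0,0],[0,0,0],[0,0,0],[0,0,0]], claw=[5,5,5,5,5,5,5,5])

```text
time_s: 2.58
position: [0.5114, 0.0779, 0.091]
tool_rot: [[0.011, -0.418, 0.908], [-0.0, 0.908, 0.418], [-1.0, -0.005, 0.01]]
ft_force: [0.2, -0.0, -0.4]
grip_width: 0.0499
```

Emit:
play_rows(travel=[[0,-0.4,-0.8],[0,0,-0.7],[0,0,0],[0,0,0]], rotation=[[0,0.011,0],[0,0,0],[0,0,0],[0,0,0]], claw=[5,5,5,5])

```text
time_s: 2.92
position: [0.5126, 0.0737, 0.0769]
tool_rot: [[0.003, -0.419, 0.908], [-0.001, 0.908, 0.419], [-1.0, -0.002, 0.002]]
ft_force: [0.7, 0.6, -0.2]
grip_width: 0.0502
```

Run:
```python
from h import *
o=env.observe(); print(o['time_s'],o['position'],np.round(o['tool_rot'],4).tolist(),np.round(o['qvel'],2))
s=snap('side','3'); crop(s,205,150,70,80,8,'cs3')
```

```text
2.9167 [0.51255679 0.07373611 0.0769191 ] [[0.0029, -0.419, 0.908], [-0.0006, 0.908, 0.419], [-1.0, -0.0018, 0.0023]] [-0.    0.47  0.4  -0.01 -0.47  0.03]
```

View pics/cs3.png

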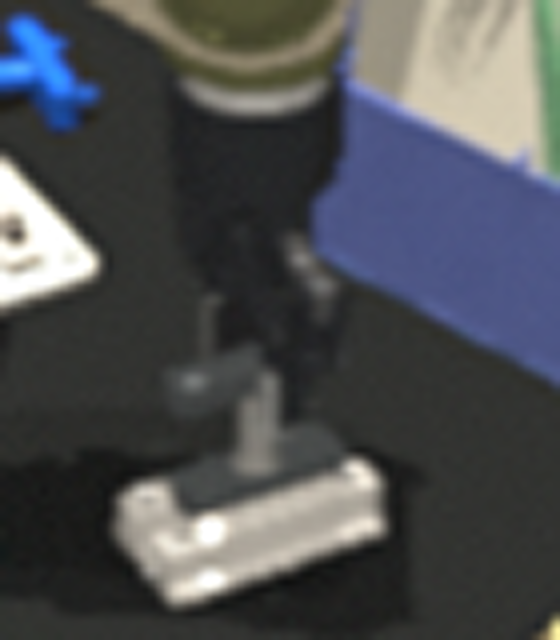

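Emit:
play_rows(travel=[[0,0,-0.1],[0,0,0],[0,0,0],[0,0,0],[0,0,0],[0,0,0]], rotation=[[0,0,0],[0,0,0],[0,0,0],[0,0,0],[0,0,0],[0,0,0]], claw=[3,2,1,1,1,1], squeeze=60)

```text
time_s: 3.47
position: [0.5127, 0.0738, 0.0765]
tool_rot: [[0.004, -0.419, 0.908], [-0.001, 0.908, 0.419], [-1.0, -0.002, 0.003]]
ft_force: [0.7, 0.3, -1.0]
grip_width: 0.0176
```

Emit:
play_rows(travel=[[0,0,0],[0,0,0.5],[0,0,1.0],[0,0,2],[0,0,2.5],[0,0,2.5],[0,0,2.5],[0,0,1.5],[0,0,0]], rotation=[[0,0,0],[0,0,0],[0,0,0],[0,0,0],[0,0,0],[0,0,0],[0,0,0],[0,0,0],[0,0,0]], claw=[1,1,1,1,1,1,1,1,1], squeeze=80)

```text
time_s: 4.22
position: [0.5096, 0.0741, 0.2071]
tool_rot: [[-0.003, -0.419, 0.908], [-0.0, 0.908, 0.419], [-1.0, 0.001, -0.003]]
ft_force: [-0.1, -0.6, -1.8]
grip_width: 0.017
```

Run:
```python
from h import *
o=env.observe(); print(o['time_s'],o['position'],o['ft_force'],o['grip_width'])
s=snap('side','4'); crop(s,205,130,70,80,8,'cs4')
```

```text
4.2167 [0.50962371 0.07408806 0.20713681] [-0.11057393 -0.55548482 -1.75964202] 0.016979647294581138
```

View pics/cs4.png

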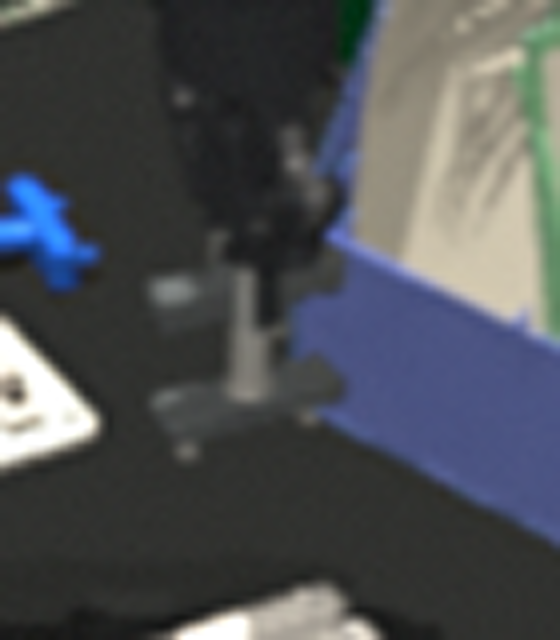

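Run:
```python
from h import *
b=lambda p,x,y,k=8:(np.array(p)+.5)/k-.5+np.array([x,y])
P=side.plane([b((187,455),205,130),b((308,418),205,130)],.1446); print(P,P.mean(0),np.degrees(np.arctan2(*(P[1]-P[0])[[1,0]])),np.linalg.norm(P[1]-P[0]))
o=env.observe();z=o['tool_rot'][:,2];y=o['tool_rot'][:,1];d=P.mean(0)-o['position'];print('along bar',d@z,'across',d@y)
```

```text
[[0.48184136 0.06406217 0.1446    ]
 [0.53594946 0.09148247 0.1446    ]] [0.50889541 0.07777232 0.1446    ] 26.874474524363638 0.06065937371304218
along bar 0.001511189099197214 across 0.0033469999138959518
```

Emit:
play_rows(travel=[[0.3,-2.5,0],[0.3,-2.8,0],[0.3,-2.8,0],[0.3,-2.8,0],[0.3,-2.8,0],[0.3,-2.8,0],[0.3,-2.8,0],[0.3,-2.8,0],[0.3,-2.8,0],[0.3,-1.8,0],[0,0,0],[0,0,0]], rotation=[[0,0,-0.085],[0,0,-0.085],[0,0,-0.085],[0,0,-0.085],[0,0,-0.085],[0,0,-0.085],[0,0,-0.085],[0,0,-0.085],[0,0,-0.085],[0,0,-0.05],[0,0,0],[0,0,0]], claw=[1,1,1,1,1,1,1,1,1,1,1,1])

```text
time_s: 5.27
position: [0.5316, -0.2026, 0.1867]
tool_rot: [[-0.025, 0.409, 0.912], [0.023, 0.913, -0.408], [-0.999, 0.011, -0.032]]
ft_force: [0.3, 0.5, -1.7]
grip_width: 0.0166
```

Emit:
play_rows(travel=[[0.8,-1.0,-0.8],[0,0,0],[0,0,0]], rotation=[[-0.023,-0.025,0],[0,0,0],[0,0,0]], claw=[1,1,1])

```text
time_s: 5.52
position: [0.5384, -0.2102, 0.1756]
tool_rot: [[-0.005, 0.405, 0.914], [0.004, 0.914, -0.405], [-1.0, 0.001, -0.006]]
ft_force: [0.4, 0.3, -2.0]
grip_width: 0.0166
```

Emit:
play_rows(travel=[[0.2,-0.2,-1.0],[0,0,-1.0],[0,0,-0.3],[0,0,0],[0,0,0]], rotation=[[-0.004,-0.005,0],[0,0,0],[0,0,0],[0,0,0],[0,0,0]], claw=[1,1,1,1,1])

```text
time_s: 5.93
position: [0.5394, -0.2075, 0.1516]
tool_rot: [[-0.004, 0.4, 0.917], [0.003, 0.917, -0.4], [-1.0, 0.001, -0.005]]
ft_force: [0.2, -0.3, -2.2]
grip_width: 0.0168
```

Run:
```python
from h import *
o=env.observe(); print(o['time_s'],o['position'],np.round(o['tool_rot'],4).tolist(),o['ft_force'],o['grip_width'])
s=snap('side','5'); crop(s,215,200,75,80,8,'cs5'); t=snap('top','5'); crop(t,290,160,75,75,8,'ct5')
```

```text
5.9333 [ 0.53939242 -0.20748159  0.15158704] [[-0.0036, 0.4, 0.9165], [0.0032, 0.9165, -0.4], [-1.0, 0.0015, -0.0046]] [ 0.1568076  -0.28032003 -2.18889597] 0.016777762326165492
```

View pics/cs5.png

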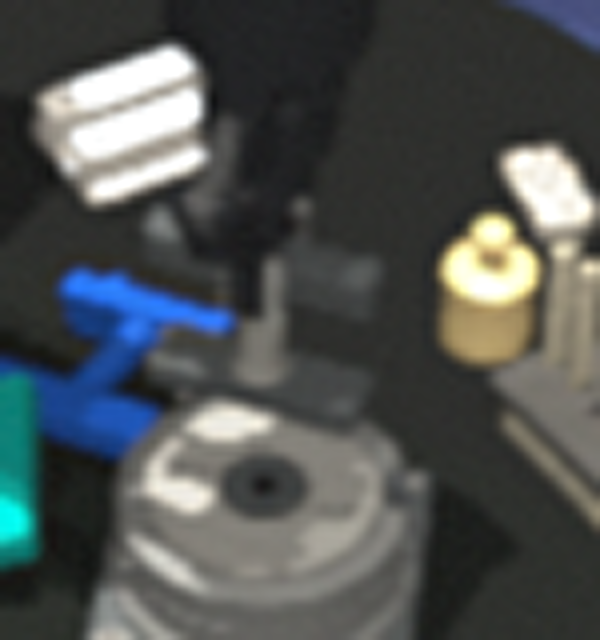

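View pics/ct5.png

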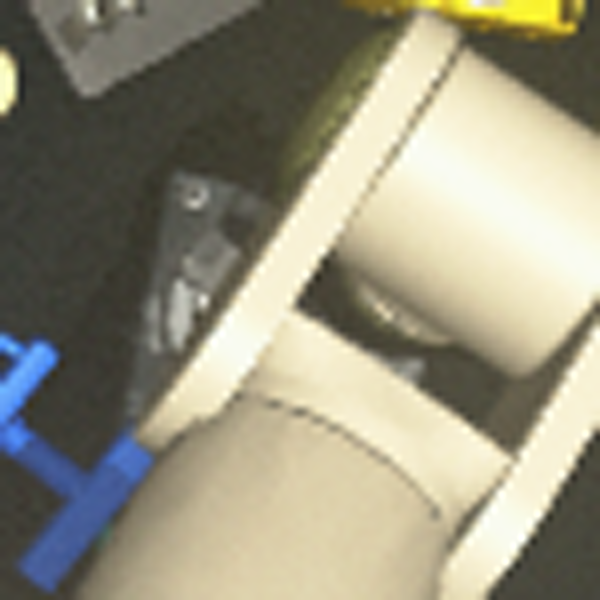

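Run:
```python
from h import *
o=env.observe(); p=o['position'];R=o['tool_rot'];z=R[:,2];x=R[:,0]
g=p-x*.0175
for s in (1,-1):
    for d,n in ((.080,'tip'),(.066,'root')):
        q=side.proj(g+x*d+s*z*.03)[0]; print(n,s,(q-[215,200]+.5)*8)
q=side.proj(g+x*.052)[0]; print('head top', (q-[215,200]+.5)*8)
s=cv2.imread('pics/side5.png'); c=cv2.resize(s[235:275,225:275],None,fx=14,fy=14,interpolation=2).astype(float)
c=np.clip((c/255)**.6*255,0,255); cv2.imwrite('pics/e5.png',c)
```

```text
tip 1 [334.30637052 443.41675254]
root 1 [335.28691302 416.84352236]
tip -1 [187.87989648 401.28603447]
root -1 [187.85395667 374.7998515 ]
head top [261.52656531 368.77805701][ WARN:0@0.616] global loadsave.cpp:1063 imwrite_ Unsupported depth image for selected encoder is fallbacked to CV_8U.
```

View pics/e5.png

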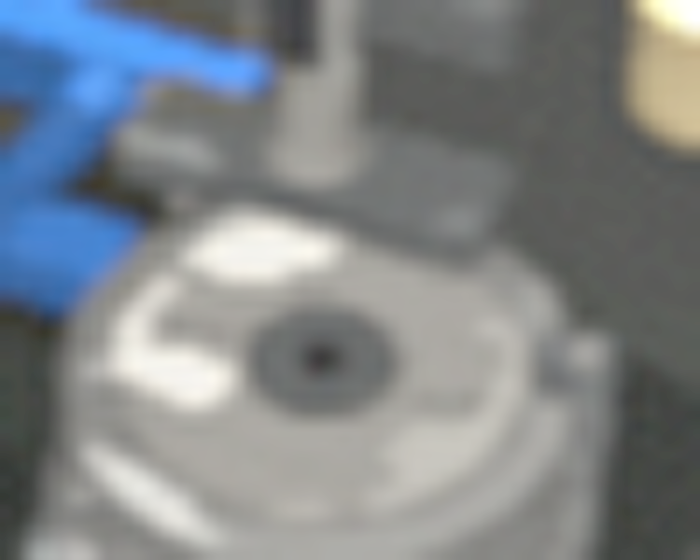

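Emit:
play_rows(travel=[[0.1,-0.3,-0.7],[0,0,-0.7],[0,0,-0.6],[0,0,0],[0,0,0]], rotation=[[-0.003,-0.004,-0.007],[0,0,0],[0,0,0],[0,0,0],[0,0,0]], claw=[1,1,1,1,1])

```text
time_s: 6.45
position: [0.5408, -0.2113, 0.1305]
tool_rot: [[0.003, 0.408, 0.913], [-0.001, 0.913, -0.408], [-1.0, -0.0, 0.003]]
ft_force: [-0.5, 0.3, -1.9]
grip_width: 0.0169
```

Emit:
play_rows(travel=[[0,0.1,-0.3],[0,0,0],[0,0,0],[0,0,0]], rotation=[[0.001,0.003,0],[0,0,0],[0,0,0],[0,0,0]], claw=[1,1,1,1])

```text
time_s: 6.78
position: [0.5409, -0.2103, 0.1272]
tool_rot: [[-0.001, 0.408, 0.913], [-0.0, 0.913, -0.408], [-1.0, -0.0, -0.001]]
ft_force: [-0.1, -0.0, -2.9]
grip_width: 0.0165
```

Run:
```python
from h import *
o=env.observe(); print(o['time_s'],o['position'],np.round(o['tool_rot'],4).tolist(),o['ft_force'],o['grip_width'],np.round(o['qvel'],2))
s=snap('side','6')
c=cv2.resize(s[230:275,222:275],None,fx=14,fy=14,interpolation=2).astype(float)
c=np.clip((c/255)**.6*255,0,255).astype(np.uint8); cv2.imwrite('pics/e6.png',c)
p=o['position'];R=o['tool_rot'];z=R[:,2];x=R[:,0]
g=p-x*.0175
for s in (1,-1):
    for d,n in ((.080,'tip'),(.066,'root')):
        q=side.proj(g+x*d+s*z*.03)[0]; print(n,s,(q-[222,230]+.5)*14)
q=side.proj(g+x*.052)[0]; print('head top', (q-[222,230]+.5)*14)
for h in ((238.53,257.95),(256.44,263.26)): print('hole',(np.array(h)-[222,230]+.5)*14)
```

```text
6.7833 [ 0.54085615 -0.21030143  0.12720208] [[-0.0008, 0.4076, 0.9132], [-0.0002, 0.9132, -0.4076], [-1.0, -0.0005, -0.0006]] [-0.13608768 -0.00453233 -2.91852473] 0.01654400480175379 [ 0.04 -0.19 -0.22 -0.15 -0.03 -0.07]
tip 1 [491.23813288 445.93332375]
root 1 [492.81737545 400.37679489]
tip -1 [238.27837827 370.84243908]
root -1 [238.14416147 325.43399608]
head top [365.2856798  316.53578213]
hole [238.42 398.3 ]
hole [489.16 472.64]
```

View pics/e6.png

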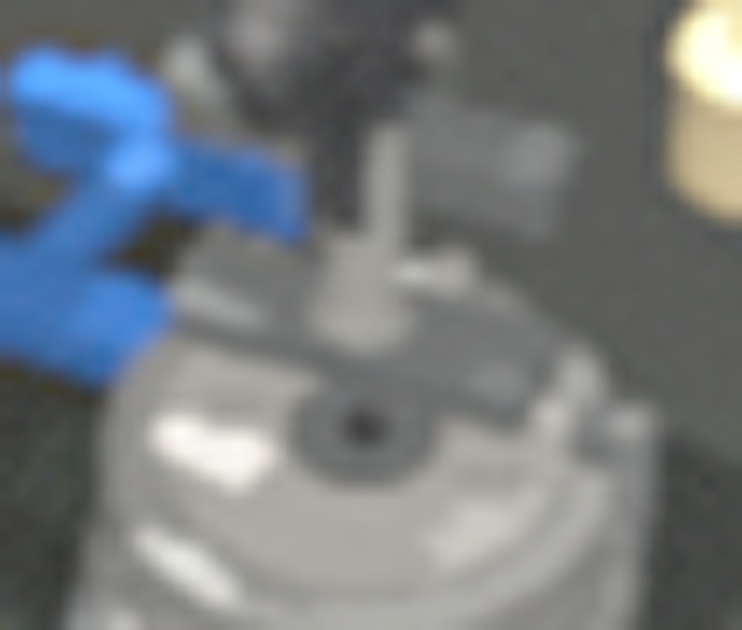

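Emit:
play_rows(travel=[[0,0,-0.4],[0,0,-0.3],[0,0,-0.3],[0,0,0],[0,0,0]], rotation=[[0,0,0],[0,0,0],[0,0,0],[0,0,0],[0,0,0]], claw=[1,1,1,1,1])

```text
time_s: 7.25
position: [0.5409, -0.2104, 0.1164]
tool_rot: [[-0.0, 0.408, 0.913], [-0.001, 0.913, -0.408], [-1.0, -0.001, 0.0]]
ft_force: [-0.4, -0.4, -2.6]
grip_width: 0.0164
```

Emit:
play_rows(travel=[[0,0,-0.3],[0,0,-0.3],[0,0,-0.2],[0,0,0],[0,0,0]], rotation=[[0,0,0],[0,0,0],[0,0,0],[0,0,0],[0,0,0]], claw=[1,1,1,1,1])

```text
time_s: 7.67
position: [0.5409, -0.2104, 0.1074]
tool_rot: [[-0.0, 0.408, 0.913], [-0.0, 0.913, -0.408], [-1.0, -0.001, -0.0]]
ft_force: [-0.2, -0.1, -2.3]
grip_width: 0.0168
```

Emit:
play_rows(travel=[[0,0,-0.1],[0,0,0],[0,0,0],[0,0,0],[0,0,0],[0,0,0],[0,0,0],[0,0,0]], rotation=[[0,0,0],[0,0,-0.04],[0,0,-0.06],[0,0,-0.06],[0,0,-0.06],[0,0,-0.04],[0,0,0],[0,0,0]], claw=[1,1,1,1,1,1,1,1])

```text
time_s: 8.33
position: [0.5402, -0.2114, 0.1064]
tool_rot: [[-0.002, 0.636, 0.771], [-0.003, 0.771, -0.636], [-1.0, -0.004, -0.0]]
ft_force: [1.3, 0.5, -2.9]
grip_width: 0.0168
```

Run:
```python
from h import *
o=env.observe(); R=o['tool_rot'];print(o['time_s'],o['position'],np.degrees(np.arctan2(R[1,2],R[0,2])),o['ft_force'],o['wrist_torque'],o['grip_width'])
s=snap('side','7')
c=cv2.resize(s[230:275,222:275],None,fx=14,fy=14,interpolation=2).astype(float)
c=np.clip((c/255)**.6*255,0,255).astype(np.uint8); cv2.imwrite('pics/e7.png',c)
```

```text
8.3333 [ 0.5402281  -0.21143637  0.10644749] -39.515096154662636 [ 1.30795642  0.47605823 -2.88158157] [0.01458187 0.05640045 0.02206923] 0.01677495851502051
```

View pics/e7.png

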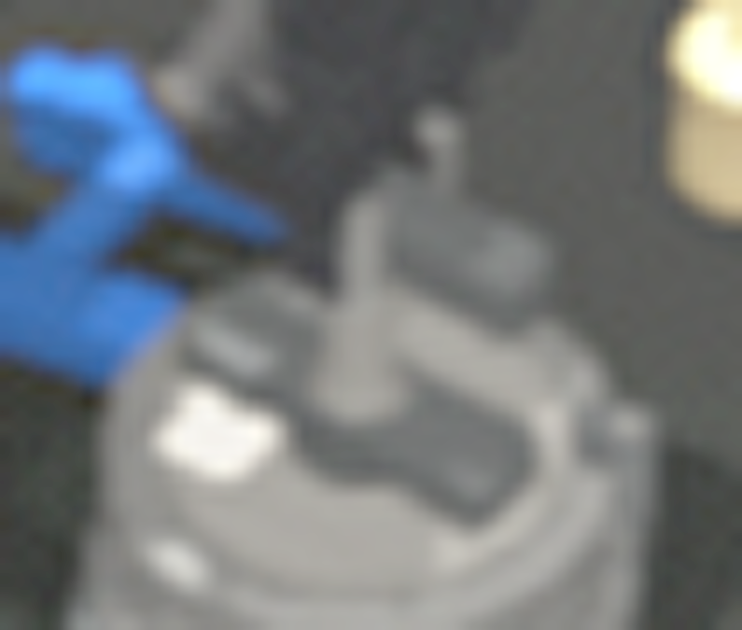

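Emit:
play_rows(travel=[[0.05,0.1,0],[0,0,0],[0,0,0],[0,0,0],[0,0,0],[0,0,0],[0,0,0],[0,0,0],[0,0,0],[0,0,0]], rotation=[[0,0,-0.04],[0,0,-0.07],[0,0,-0.07],[0,0,-0.07],[0,0,-0.07],[0,0,-0.07],[0,0,-0.07],[0,0,-0.07],[0,0,0],[0,0,0]], claw=[1,1,1,1,1,1,1,1,1,1])

```text
time_s: 9.22
position: [0.5402, -0.2111, 0.1066]
tool_rot: [[-0.006, 0.942, 0.335], [-0.003, 0.335, -0.942], [-1.0, -0.006, 0.0]]
ft_force: [0.2, -0.5, -2.3]
grip_width: 0.0166
```

Run:
```python
from h import *
o=env.observe(); R=o['tool_rot'];print(o['time_s'],o['position'],np.degrees(np.arctan2(R[1,2],R[0,2])),o['ft_force'],o['wrist_torque'],o['grip_width'],o['q'])
s=snap('side','8')
c=cv2.resize(s[230:275,222:275],None,fx=14,fy=14,interpolation=2).astype(float)
c=np.clip((c/255)**.6*255,0,255).astype(np.uint8); cv2.imwrite('pics/e8.png',c)
```

```text
9.2167 [ 0.54015375 -0.21113376  0.10655278] -70.42102288987448 [ 0.22466254 -0.53708801 -2.34559005] [-0.03740078  0.01162822  0.05062191] 0.01660169329162798 [-32.90042156  31.46160415  79.99709397  -0.32712957  68.74724899
 -52.36019923]
```

View pics/e8.png

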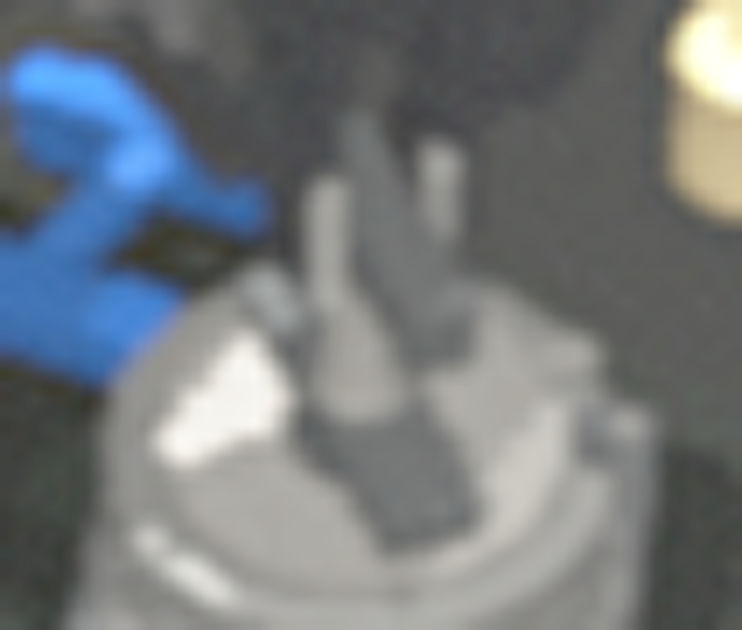

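Emit:
play_rows(travel=[[0.03,0,0],[0,0,0],[0,0,0],[0,0,0],[0,0,0],[0,0,0]], rotation=[[0.003,-0.006,-0.04],[0,0,-0.05],[0,0,-0.05],[0,0,-0.04],[0,0,0],[0,0,0]], claw=[1,1,1,1,1,1])

```text
time_s: 9.77
position: [0.5398, -0.2112, 0.1066]
tool_rot: [[-0.001, 0.986, 0.168], [0.001, 0.168, -0.986], [-1.0, -0.001, -0.001]]
ft_force: [-0.8, 0.4, -2.2]
grip_width: 0.0166
```

Run:
```python
from h import *
o=env.observe(); R=o['tool_rot'];print(o['time_s'],o['position'],np.degrees(np.arctan2(R[1,2],R[0,2])),o['ft_force'],o['wrist_torque'],o['grip_width'],np.round(o['joint_efforts'],2))
s=snap('side','9')
c=cv2.resize(s[230:275,222:275],None,fx=14,fy=14,interpolation=2).astype(float)
c=np.clip((c/255)**.6*255,0,255).astype(np.uint8); cv2.imwrite('pics/e9.png',c)
```

```text
9.7667 [ 0.53980216 -0.21118673  0.10655155] -80.33172477628246 [-0.76446668  0.43149884 -2.20047286] [0.03933113 0.00789512 0.00274182] 0.016573504255198948 [ 1.000e-02 -5.138e+01 -2.038e+01  0.000e+00  1.000e-02  1.300e-01]
```

View pics/e9.png

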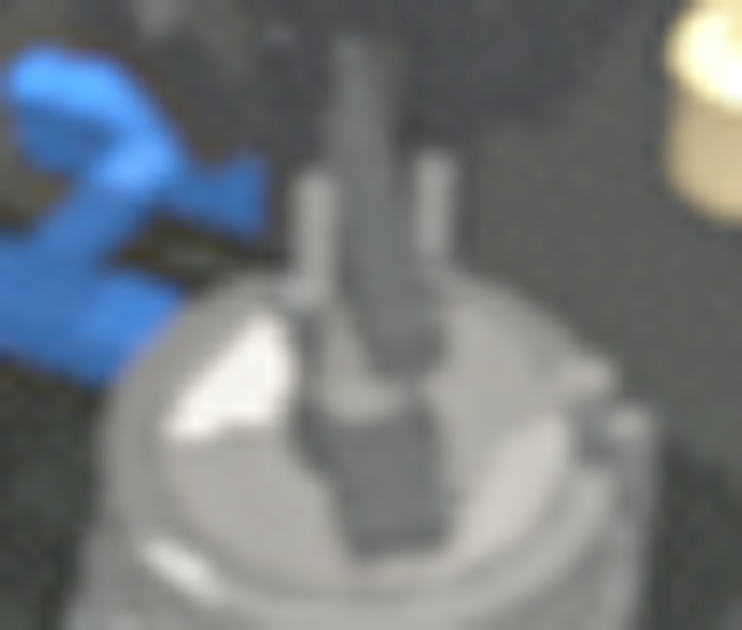

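Emit:
play_rows(travel=[[0.05,0,0],[0,0,0],[0,0,0],[0,0,0]], rotation=[[0,0,-0.03],[0,0,-0.03],[0,0,-0.03],[0,0,-0.03]], claw=[1,1,1,1])

```text
time_s: 10.15
position: [0.5398, -0.2111, 0.1066]
tool_rot: [[-0.003, 0.999, 0.053], [0.001, 0.053, -0.999], [-1.0, -0.003, -0.001]]
ft_force: [-0.1, -0.6, -2.3]
grip_width: 0.017
```

Run:
```python
from h import *
o=env.observe(); R=o['tool_rot'];print(o['time_s'],o['position'],np.degrees(np.arctan2(R[1,2],R[0,2])),o['ft_force'],o['wrist_torque'],o['qvel'])
```

```text
10.15 [ 0.53984935 -0.21114555  0.10657899] -86.95400206183531 [-0.14593636 -0.62960813 -2.33976203] [ 0.01617164 -0.06254181  0.13181715] [-6.08938375e-04 -1.35519695e-01  5.97423816e-02  3.05824356e-02
 -2.60368231e-02  2.00385930e+01]
```

Emit:
play_rows(travel=[[0,0,0],[0,0,0],[0,0,0]], rotation=[[0,0,-0.03],[0,0,-0.03],[0,0,-0.03]], claw=[1,1,1])

```text
time_s: 10.4
position: [0.5398, -0.2111, 0.1066]
tool_rot: [[-0.003, 0.999, -0.033], [0.001, -0.033, -0.999], [-1.0, -0.003, -0.001]]
ft_force: [0.5, 0.0, -1.9]
grip_width: 0.0172
```

Run:
```python
from h import *
o=env.observe(); R=o['tool_rot'];print(o['time_s'],o['position'],np.degrees(np.arctan2(R[1,2],R[0,2])),o['ft_force'],o['wrist_torque'],o['qvel'])
s=snap('side','10')
c=cv2.resize(s[230:275,222:275],None,fx=14,fy=14,interpolation=2).astype(float)
c=np.clip((c/255)**.6*255,0,255).astype(np.uint8); cv2.imwrite('pics/e10.png',c)
```

```text
10.4 [ 0.53981246 -0.21108774  0.10657083] -91.87987425812058 [ 0.48454742  0.03600928 -1.9221774 ] [0.10900126 0.00243329 1.54906706] [ 5.33982338e-02 -9.49056899e-03  5.81267547e-02 -3.32655730e-01
  1.45425418e-02  1.88241312e+01]
```

View pics/e10.png

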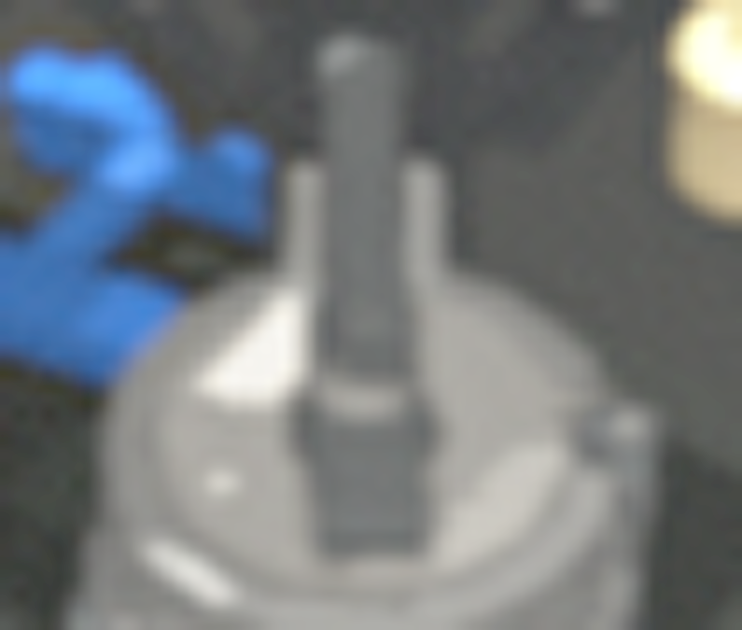

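Emit:
play_rows(travel=[[0,0,0],[0,0,0]], rotation=[[0,0,-0.03],[0,0,-0.03]], claw=[1,1])

```text
time_s: 10.62
position: [0.5398, -0.211, 0.1067]
tool_rot: [[-0.004, 0.997, -0.083], [-0.001, -0.083, -0.997], [-1.0, -0.004, 0.001]]
ft_force: [-0.5, -1.2, -2.3]
grip_width: 0.0166
```

Run:
```python
from h import *
o=env.observe(); R=o['tool_rot'];print(o['time_s'],o['position'],np.degrees(np.arctan2(R[1,2],R[0,2])),o['ft_force'],o['wrist_torque'],o['qvel'],o['grip_width'])
```

```text
10.6167 [ 0.53981253 -0.21104991  0.10665711] -94.75098352165197 [-0.48964891 -1.23738517 -2.31870973] [ 0.08361208 -0.05597524  2.91316683] [ 0.41365927  0.07823081 -0.08959507 -0.86043591  0.11540457 16.41356039] 0.016595046111282534
```

Emit:
play_rows(travel=[[0,0,0],[0,0,0],[0,0,0]], rotation=[[0,0,0.02],[0,0,0.02],[0,0,0]], claw=[1,1,1])

```text
time_s: 10.87
position: [0.5399, -0.2111, 0.1066]
tool_rot: [[-0.005, 1.0, -0.028], [-0.003, -0.028, -1.0], [-1.0, -0.005, 0.003]]
ft_force: [-0.7, -1.4, -1.5]
grip_width: 0.0163
```

Run:
```python
from h import *
o=env.observe(); R=o['tool_rot'];print(o['time_s'],o['position'],np.degrees(np.arctan2(R[1,2],R[0,2])),o['ft_force'],o['wrist_torque'],o['qvel'],o['grip_width'])
s=snap('side','11')
c=cv2.resize(s[230:275,222:275],None,fx=14,fy=14,interpolation=2).astype(float)
c=np.clip((c/255)**.6*255,0,255).astype(np.uint8); cv2.imwrite('pics/e11.png',c)
```

```text
10.8667 [ 0.53985288 -0.21105403  0.10659546] -91.58623483496426 [-0.66804922 -1.38594901 -1.5109022 ] [0.03066746 0.05229357 1.26947567] [ 0.01553619  0.01798605  0.0041583  -0.14306384  0.02429247 -0.97107849] 0.016341987344206613
```

View pics/e11.png

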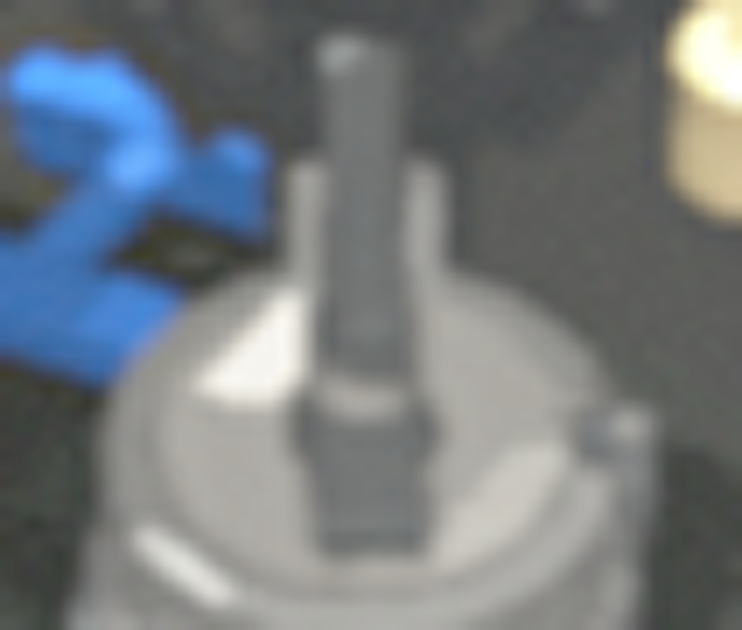

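Emit:
play_rows(travel=[[0,0,0],[0,0,0],[0,0,0]], rotation=[[0,0,0.035],[0,0,0.03],[0,0,0]], claw=[1,1,1])

```text
time_s: 11.17
position: [0.5399, -0.2111, 0.1066]
tool_rot: [[-0.003, 0.999, 0.035], [-0.002, 0.035, -0.999], [-1.0, -0.003, 0.001]]
ft_force: [0.2, 0.3, -1.4]
grip_width: 0.0169
```

Run:
```python
from h import *
o=env.observe(); R=o['tool_rot'];print(o['time_s'],o['position'],np.degrees(np.arctan2(R[1,2],R[0,2])),o['ft_force'],o['wrist_torque'],o['qvel'],o['grip_width'])
```

```text
11.1667 [ 0.53991613 -0.21105693  0.10661926] -88.0158653744332 [ 0.17927705  0.28861225 -1.40806693] [-0.01913537 -0.06526745 -0.01785205] [-0.07403636 -0.07424074 -0.07891278  0.56322225  0.01199236  2.46723964] 0.016899101474307624
```

Unloaded. Lift straight out.

Emit:
play_rows(travel=[[0,0,0],[0,0,0.4],[0,0,0.6],[0,0,0.8],[0,0,1.5],[0,0,2],[0,0,2],[0,0,1.5],[0,0,0],[0,0,0]], rotation=[[0,0,0],[0,0,0],[0,0,0],[0,0,0],[0,0,0],[0,0,0],[0,0,0],[0,0,0],[0,0,0],[0,0,0]], claw=[1,1,1,1,1,1,1,1,1,1])

```text
time_s: 12.0
position: [0.5394, -0.2108, 0.2032]
tool_rot: [[-0.0, 1.0, 0.025], [-0.001, 0.025, -1.0], [-1.0, -0.0, 0.001]]
ft_force: [-0.3, 0.0, -3.0]
grip_width: 0.0166
```

Run:
```python
from h import *
o=env.observe(); R=o['tool_rot'];print(o['time_s'],o['position'],np.round(R,4).tolist(),np.degrees(np.arctan2(R[1,2],R[0,2])),o['ft_force'],o['wrist_torque'],o['grip_width'])
s=snap('side','12')
c=cv2.resize(s[210:280,215:280],None,fx=8,fy=8,interpolation=2).astype(float)
c=np.clip((c/255)**.6*255,0,255).astype(np.uint8); cv2.imwrite('pics/e12.png',c)
```

```text
12.0 [ 0.53937311 -0.21082431  0.20321285] [[-0.0004, 0.9997, 0.0247], [-0.0008, 0.0247, -0.9997], [-1.0, -0.0005, 0.0008]] -88.58655327466236 [-0.32673503  0.01071362 -3.04742591] [0.00598491 0.04818008 0.01198544] 0.01663057046249561
```

View pics/e12.png

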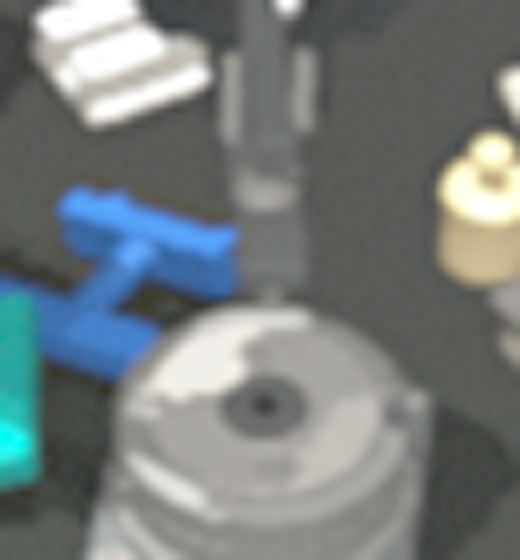

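Emit:
play_rows(travel=[[-0.2,2.0,0],[-0.2,2.2,0],[-0.2,2.2,0],[-0.2,2.2,0],[-0.2,2.2,0],[-0.2,2.2,0],[-0.2,2.2,0],[-0.2,2.2,0],[-0.2,2.2,0],[-0.2,2.2,0],[-0.2,2.2,0],[-0.2,2.2,0]], rotation=[[0,0,0.1],[0,0,0.12],[0,0,0.12],[0,0,0.12],[0,0,0.12],[0,0,0.12],[0,0,0.12],[0,0,0.12],[0,0,0.12],[0,0,0.12],[0,0,0.12],[0,0,0.12]], claw=[1,1,1,1,1,1,1,1,1,1,1,1])

```text
time_s: 13.05
position: [0.5084, 0.0596, 0.1903]
tool_rot: [[-0.018, 0.076, 0.997], [-0.006, 0.997, -0.076], [-1.0, -0.007, -0.018]]
ft_force: [0.2, -0.1, -1.9]
grip_width: 0.0166
```

Emit:
play_rows(travel=[[0.2,0.3,0],[0.2,0,0],[0,0,0],[0,0,0],[0,0,0],[0,0,0]], rotation=[[0.006,-0.018,0.11],[0,0,0.11],[0,0,0.11],[0,0,0.08],[0,0,0],[0,0,0]], claw=[1,1,1,1,1,1])

```text
time_s: 13.55
position: [0.5086, 0.0686, 0.1843]
tool_rot: [[-0.011, -0.356, 0.934], [0.001, 0.934, 0.356], [-1.0, 0.004, -0.01]]
ft_force: [-0.7, 0.2, -2.4]
grip_width: 0.0164
```

Run:
```python
from h import *
o=env.observe(); R=o['tool_rot'];print(o['time_s'],o['position'],np.round(R,4).tolist(),np.degrees(np.arctan2(R[1,2],R[0,2])),o['ft_force'],o['qvel'])
s=snap('side','13'); crop(s,205,130,70,80,8,'cs13'); crop(s,215,235,65,60,9,'ring13')
```

```text
13.55 [0.50856975 0.06855919 0.18431497] [[-0.0106, -0.3559, 0.9344], [0.0007, 0.9345, 0.356], [-0.9999, 0.0044, -0.0096]] 20.85415189631848 [-0.67392046  0.18333523 -2.38619736] [ 0.13123303  0.40700647  0.71308032 -0.05290031 -0.36953393 -1.03705044]
```

View pics/cs13.png

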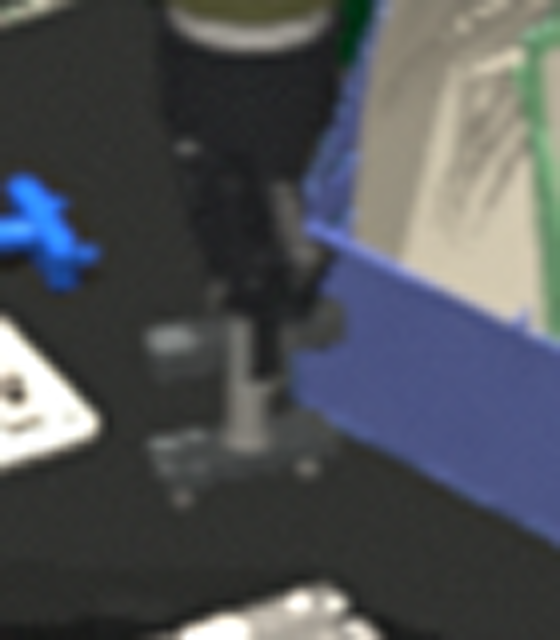

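View pics/ring13.png

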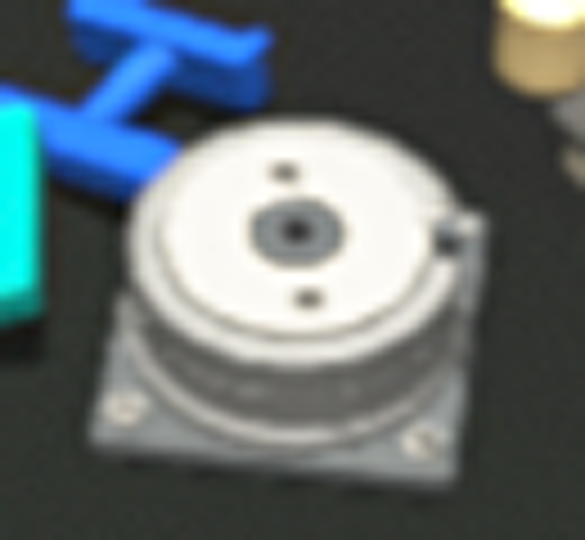

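Run:
```python
from h import *
s=cv2.imread('pics/side13.png'); x,y,w,h=222,240,50,46
u=cv2.resize(s[y:y+h,x:x+w],None,fx=8,fy=8,interpolation=2);g=cv2.cvtColor(u,6)
for th in (140,170,190):
  nn,lab,st,ce=cv2.connectedComponentsWithStats((g<th).astype(np.uint8)); C=[]
  for i in range(1,nn):
    if 60<st[i,4]<8000:
        P=side.plane([(ce[i]+.5)/8-.5+[x,y]],.056)[0]; d=P-np.array([.5407,-.2097,.056]); print(th,st[i,4],np.round(P[:2],4),np.round(np.linalg.norm(d),4),round(np.degrees(np.arctan2(d[1],d[0])),1))
```

```text
140 2348 [ 0.5413 -0.2091] 0.0009 45.1
140 65 [ 0.5437 -0.2401] 0.0305 -84.3
170 176 [ 0.538  -0.1802] 0.0296 95.2
170 3646 [ 0.5411 -0.2094] 0.0005 42.3
170 205 [ 0.5438 -0.2401] 0.0305 -84.1
190 287 [ 0.5381 -0.1802] 0.0296 95.1
190 4092 [ 0.5411 -0.2093] 0.0005 47.7
190 146 [ 0.5029 -0.2382] 0.0474 -143.0
190 312 [ 0.5438 -0.24  ] 0.0305 -84.2
190 985 [ 0.5396 -0.2541] 0.0444 -91.4
```

Run:
```python
from h import *
b=lambda p,x,y,k=8:(np.array(p)+.5)/k-.5+np.array([x,y])
P=side.plane([b((182,501),205,130),b((308,471),205,130)],.1218); print(P,P.mean(0),np.degrees(np.arctan2(*(P[1]-P[0])[[1,0]])),np.linalg.norm(P[1]-P[0]))
o=env.observe();z=o['tool_rot'][:,2];y=o['tool_rot'][:,1];d=P.mean(0)-o['position'];print('along bar',d@z,'across',d@y)
```

```text
[[0.47920876 0.06104122 0.1218    ]
 [0.53576755 0.08255938 0.1218    ]] [0.50748815 0.0718003  0.1218    ] 20.829646227494134 0.06051386425692484
along bar 0.0007983803391629867 across 0.003162962445202319
```

Emit:
play_rows(travel=[[0.4,0.5,-0.8],[0,0,-1.0],[0,0,-1.0],[0,0,-0.8],[0,0,0],[0,0,0]], rotation=[[0,-0.011,0.05],[0,0,0.025],[0,0,0],[0,0,0],[0,0,0],[0,0,0]], claw=[1,1,1,1,1,1])

```text
time_s: 14.1
position: [0.5124, 0.0731, 0.1458]
tool_rot: [[-0.001, -0.415, 0.91], [0.001, 0.91, 0.415], [-1.0, 0.001, -0.0]]
ft_force: [-0.1, -0.1, -2.5]
grip_width: 0.0166
```

Emit:
play_rows(travel=[[0,0.1,-0.8],[0,0,-1.2],[0,0,-1.0],[0,0,-0.7],[0,0,0],[0,0,0]], rotation=[[0,0,0.02],[0,0,0],[0,0,0],[0,0,0],[0,0,0],[0,0,0]], claw=[1,1,1,1,1,1])

```text
time_s: 14.6
position: [0.5135, 0.074, 0.1078]
tool_rot: [[0.003, -0.435, 0.9], [0.0, 0.9, 0.435], [-1.0, -0.001, 0.003]]
ft_force: [0.1, 0.3, -2.4]
grip_width: 0.0167
```

Run:
```python
from h import *
o=env.observe(); R=o['tool_rot'];print(o['time_s'],o['position'],np.round(R,4).tolist(),np.degrees(np.arctan2(R[1,2],R[0,2])),o['ft_force'],o['qvel'])
s=snap('side','14'); crop(s,210,165,60,60,10,'cs14')
g=o['position']-R[:,0]*.0175
for k in (1,-1): print((side.proj(g+R[:,0]*.08+k*.03*R[:,2])[0]-[210,165]+.5)*10)
```

```text
14.6 [0.51347343 0.07398998 0.10778618] [[0.0033, -0.435, 0.9004], [0.0003, 0.9004, 0.435], [-1.0, -0.0012, 0.0031]] 25.78780893547118 [ 0.11529146  0.26043799 -2.36502256] [-0.00778036  0.52125431  0.38119176 -0.03146507 -0.35334975 -0.00148351]
[347.70776658 399.3079317 ]
[202.57876285 445.82145558]
```

View pics/cs14.png

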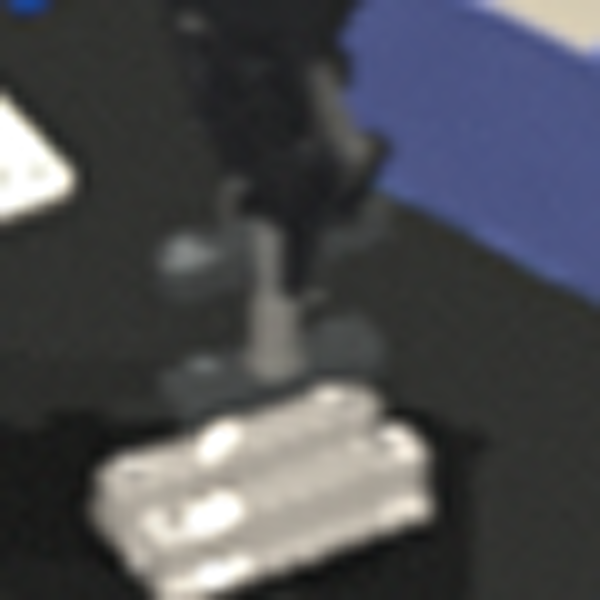

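Emit:
play_rows(travel=[[-0.08,0,-0.5],[0,0,-0.5],[0,0,-0.4],[0,0,0],[0,0,0]], rotation=[[0,0.003,0],[0,0,0],[0,0,0],[0,0,0],[0,0,0]], claw=[1,1,1,1,1])

```text
time_s: 15.07
position: [0.5133, 0.074, 0.0937]
tool_rot: [[0.003, -0.435, 0.9], [0.0, 0.9, 0.435], [-1.0, -0.001, 0.003]]
ft_force: [-0.0, -0.9, -1.7]
grip_width: 0.0168
```

Emit:
play_rows(travel=[[-0.05,0,-0.3],[0,0,-0.2],[0,0,-0.2],[0,0,0]], rotation=[[0,0.003,0],[0,0,0],[0,0,0],[0,0,0]], claw=[1,1,1,1])

```text
time_s: 15.4
position: [0.5129, 0.0739, 0.0863]
tool_rot: [[0.0, -0.435, 0.9], [-0.0, 0.9, 0.435], [-1.0, -0.0, 0.0]]
ft_force: [0.4, 0.1, -1.9]
grip_width: 0.0168
```

Emit:
play_rows(travel=[[0,0,-0.3],[0,0,-0.3],[0,0,-0.2],[0,0,0],[0,0,0]], rotation=[[0,0,0],[0,0,0],[0,0,0],[0,0,0],[0,0,0]], claw=[1,1,1,1,1])

```text
time_s: 15.82
position: [0.513, 0.074, 0.0773]
tool_rot: [[0.0, -0.435, 0.9], [0.0, 0.9, 0.435], [-1.0, -0.0, 0.0]]
ft_force: [0.2, -0.7, -2.3]
grip_width: 0.0168
```

Emit:
play_rows(travel=[[0,0,-0.1],[0,0,0],[0,0,0]], rotation=[[0,0,0],[0,0,0],[0,0,0]], claw=[1,1,1])

```text
time_s: 16.07
position: [0.5131, 0.0739, 0.0768]
tool_rot: [[0.001, -0.435, 0.9], [-0.0, 0.9, 0.435], [-1.0, -0.001, 0.001]]
ft_force: [-0.0, -0.5, -1.4]
grip_width: 0.0167
```

Run:
```python
from h import *
o=env.observe(); R=o['tool_rot'];print(o['time_s'],o['position'],o['ft_force'],o['qvel'])
s=snap('side','15'); crop(s,210,165,60,60,10,'cs15')
```

```text
16.0667 [0.5131202  0.07392564 0.07683046] [-0.01519796 -0.51103385 -1.35113551] [ 0.04899107 -0.11617806 -0.14218497 -0.02820158  0.0938305  -0.0236802 ]
```

View pics/cs15.png

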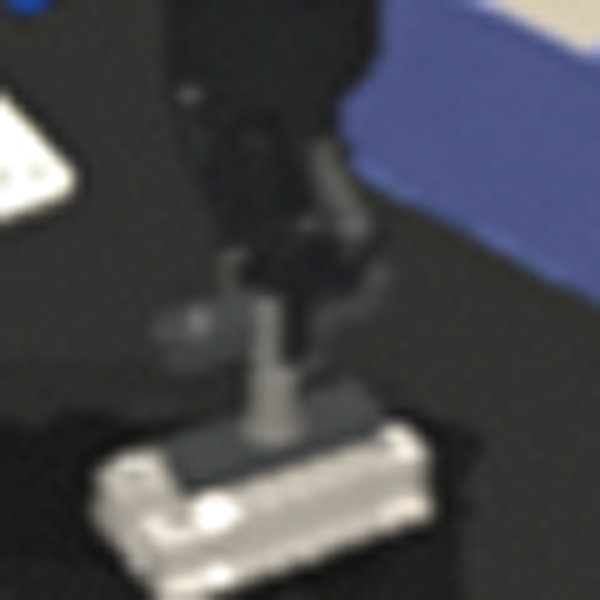

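Emit:
play_rows(travel=[[0,0,-0.1],[0,0,0],[0,0,0]], rotation=[[0,0,0],[0,0,0],[0,0,0]], claw=[1,1,1], squeeze=40)

```text
time_s: 16.37
position: [0.5133, 0.074, 0.0769]
tool_rot: [[0.002, -0.435, 0.9], [-0.0, 0.9, 0.435], [-1.0, -0.001, 0.002]]
ft_force: [0.4, 0.1, -2.7]
grip_width: 0.0169
```

Emit:
play_rows(travel=[[0,0,-0.2],[0,0,-0.1]], rotation=[[0,0,0],[0,0,0]], claw=[1,1])

```text
time_s: 16.53
position: [0.5134, 0.074, 0.0766]
tool_rot: [[0.004, -0.436, 0.9], [-0.001, 0.9, 0.436], [-1.0, -0.002, 0.003]]
ft_force: [-4.4, -0.4, 8.8]
grip_width: 0.0165
```

Seated (contact force up at 8.8 N). Release slowly.

Emit:
play_rows(travel=[[0,0,0],[0,0,0],[0,0,0],[0,0,0],[0,0,0],[0,0,0]], rotation=[[0,0,0],[0,0,0],[0,0,0],[0,0,0],[0,0,0],[0,0,0]], claw=[2.2,2.8,3.4,4,4.5,4.5])

```text
time_s: 17.03
position: [0.5141, 0.0739, 0.0767]
tool_rot: [[0.006, -0.436, 0.9], [-0.001, 0.9, 0.436], [-1.0, -0.003, 0.005]]
ft_force: [0.2, -0.7, -0.4]
grip_width: 0.0453
```

Run:
```python
from h import *
o=env.observe(); R=o['tool_rot'];print(o['time_s'],o['position'],o['ft_force'],o['grip_width'])
s=snap('side','16'); crop(s,210,165,60,60,10,'cs16')
```

```text
17.0333 [0.51409948 0.07392461 0.07666805] [ 0.22792607 -0.68262992 -0.42012636] 0.04526691249887826
```

View pics/cs16.png

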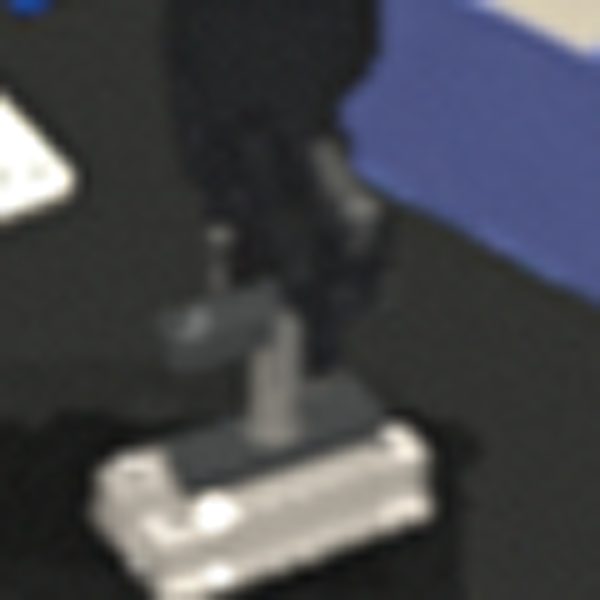

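Spanner stands; retreat up, then away from the view.

Emit:
play_rows(travel=[[0,0,0.5],[0,0,1.0],[0,0,2.0],[0,0,2.5],[0,0,2.5],[0,0,2.5],[0,0,2.0],[0,0,1],[0,0,0]], rotation=[[0,0,0],[0,0,0],[0,0,0],[0,0,0],[0,0,0],[0,0,0],[0,0,0],[0,0,0],[0,0,0]], claw=[5,5,5,5,5,5,5,5,5])

```text
time_s: 17.83
position: [0.512, 0.074, 0.2249]
tool_rot: [[0.003, -0.436, 0.9], [-0.001, 0.9, 0.436], [-1.0, -0.002, 0.003]]
ft_force: [-0.3, 1.5, -0.0]
grip_width: 0.0502
```

Emit:
play_rows(travel=[[-1.5,2,0],[-2,2.5,0],[-2,2.5,0],[-2,2.5,0],[-2,2.5,0],[-2,2.5,0],[-1.5,1.5,0],[0,0,0],[0,0,0]], rotation=[[0,0,0],[0,0,0],[0,0,0],[0,0,0],[0,0,0],[0,0,0],[0,0,0],[0,0,0],[0,0,0]], claw=[5,5,5,5,5,5,5,5,5])

```text
time_s: 18.58
position: [0.3738, 0.2381, 0.2206]
tool_rot: [[-0.002, -0.433, 0.901], [-0.002, 0.901, 0.433], [-1.0, -0.001, -0.003]]
ft_force: [0.9, -0.6, 0.7]
grip_width: 0.0501
```

Run:
```python
from h import *
o=env.observe(); print(o['time_s'],o['position'],o['ft_force'])
s=snap('side','17'); t=snap('top','17'); crop(s,175,170,140,125,5,'cs17'); crop(t,220,150,140,105,5.5,'ct17')
```

```text
18.5833 [0.37378952 0.23808828 0.22060926] [ 0.85007662 -0.58614678  0.7149145 ]
```

View pics/cs17.png

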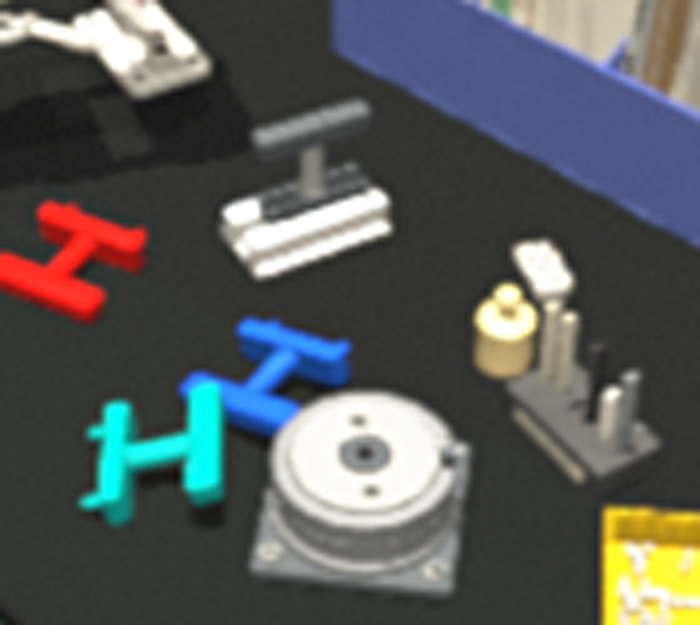

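View pics/ct17.png

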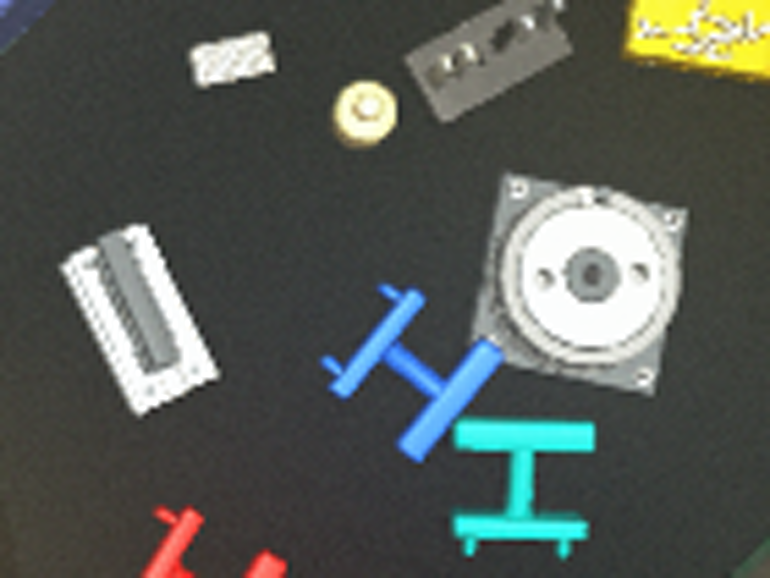

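Run:
```python
from rig import env
print(env.close_job(), env.observe()['time_s'])
```

```text
the job is handed in; nothing more can be done
the job is handed in; nothing more can be done
```

The job is done and handed in; the clock read about 18.6 s of the 51 s at my last check.

- **What I did:** I gripped the grey spanner across its bar, lowered both prongs about 11 mm into the holes, and turned the ring about 60° clockwise. At the stop the wrist torque rose from 0.13 to 2.9 N·m. I then eased the spanner back until the torque was near zero, lifted it straight out, and set it back on its rest at the pose I took it from.

- **Last checks:**
  - **Ring:** The pictures show the lug against the stop block. The holes point at about −84.6°; they started at about −24°.
  - **Spanner:** It stands upright on the rails with its prongs in the slot, and the arm is clear of everything.
  - **Bystanders:** In the pictures the weight, the jaw insert and the bin look where they were.

- **What disagreed:**
  - **Look-alikes:** The blue, red and turquoise ones tipped over in the first 1.5 s, before I took hold of anything. The arm passed no closer than about 0.17 m above the worktop. I left them as they fell; one blue one now lies against the ring's plate.
  - **Cameras:** The two views differed by 2–4 mm. I used the side view, which matched the arm's own position best.
  - **Prongs:** I could not see them enter the holes. I judged it from the depth reached without contact force, from the friction torque, and from the ring turning.

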